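# Close the iris to its stop and seat the reference puck

### The arm

A 7-joint arm with a two-finger parallel gripper is mounted at the origin on the work surface. World frame = base frame: x ahead of the robot, y to its left, z up, the work surface at z = 0. Lengths are in mm, angles in rad, forces in N, time in s.
With the tool pointing down it reaches from about 375 to 925 mm from the base axis. Payload 3.1 kg.
Tool frame: the origin (TCP) lies midway between the tips of the shut fingers; the grasp point (between the pads) lies 19 mm behind it; z points along the fingers, x is the direction in which the jaws open and shut, and the axes are right-handed (so a half turn about z gives the same grasp; the last joint's range is limited). The gripper opens to 85 mm and grips with 20 to 120 N. Pads are 22 mm wide; open, the fingers measure 114 mm over their backs; the gripper's body (76 mm by 85 mm) begins 54 mm behind the grasp point. The pads swing forward as they close: fully open they stand 13 mm farther back than shut.
Start: joints at [1.088, 0.383, 0.044, 1.598, -0.018, 1.161, -0.05], TCP at [244.012, -602.462, 231.269] pointing down, gripper open.
Joint ranges: [-2.61, 2.61], [-0.41, 2.15], [-1.48, 1.57], [0, 2.5], [-1.57, 4.71], [0.05, 1.97], [-2.85, 2.85]. Speed limits (rad/s): [2.79, 2.79, 3.14, 3.14, 3.14, 3.14, 3.14].

### API

Orientations are given as [roll, pitch, yaw] about the fixed x, y, z axes, in that order (R = Rz(yaw) Ry(pitch) Rx(roll)).
In Python, from workcell import arm gives the robot as it stands.
- The arm moves only by the tool carry_out, never from a script. Its argument "commands" is a list that holds one entry, the list of rows, each a list of 5 numbers: the shift along the tool's x, y, z in m, then the turn about the tool's z in rad, then the gripper command: -1 is fully open, 1 is shut, values between are in proportion. In form: [[[x, y, z, twist, gripper], ...]]. A call has 1 to 10 rows; each row is the pose to reach, as a shift and turn from the pose commanded when the call began, along the tool's axes at that moment; what a row does not reach only later rows make up. A row lasts 1/10 s, in which the tool goes at most 50 mm and 8.59 degrees, less where a joint would pass 70% of its speed; a pose out of reach is approached as far as the arm can. A call with a gripper value outside its range is refused whole. The fingers move at their own pace and stop on an object; "squeeze" is the grip in N (left out, the last holds). Time passes only in rows, so rows that repeat a pose let the fingers close. It gives the time, the measured TCP pose, the force and the opening at its end, in the units of the state.
- arm.state(): the state, without advancing time (a new reading comes with each control period).
- arm.grab_frame(name): name is "scene" or "side" or "wrist"; returns a dict with "img" (400x640x3 uint8, red, green, blue), "depth" (400x640 float32, mm along the optical axis (not along the pixel's ray), 0 where there is no reading), "K" (3x3 intrinsics, pixels), "world_from_camera" (4x4, takes a point from camera to world coordinates). Camera axes: x right, y down, z forward; pixel columns grow to the right and rows downward; lengths in mm; the calibration is good to about 2 mm. A picture is of the moment at which its call begins.
- arm.sign_off(): hands the job in, once; it reports no verdict.
The state is a dict: "time_s": time; "joints": joint angles; "qvel": joint speeds; "tau": joint torques, N m; "tool_pos": TCP position; "tcp_rot": TCP orientation; "wrist_force": force on the tool from outside, world axes, zero at the start; "moment": the same for the moment, N m; "grip_width": finger opening in mm.
Only numpy, scipy, OpenCV 4.12 (cv2) and the standard library are available. Lean on these libraries where they do the work, as an engineer would, in place of code of your own. Each camera call takes 0.05 s, during which the arm holds its last target.

### The job

Get the light source on the bench ready for a baseline reading: push the lever of the slim iris ring round, counter-clockwise seen from above, until it meets the stop screw, press it home there for half a second with about 9 N (never more than 12 N), and leave it at the stop, without shifting the post and without touching the fixed rings or any other part of the light source with the gripper. Then pick up the reference puck by its knob, seat it gently and fully in the open port on top of the tube, and let go. Leave the other things on the bench where they are.

Things in the scene. Friction and masses are not known exactly. Their poses are not given: they have to be found in the camera images.
- stand: Light source, fixed to the bench: white box 160 (x) x 140 (y) x 85 mm high, upright aluminium tube at the middle of its top. Origin: underside centre, on the tube axis. Tube, heights over bench: dark stop collar z 105-111, fixed ring 112-124, slim iris ring 125-133 (radius 31), fixed head ring 134-156; all others of radius 30 mm. Touch none of it with the gripper but the iris lever.
- iris_axis (a point): Point on the upright tube axis at the iris ring's mid-height, 129 mm above the bench. The ring turns about this axis: 0.7 to 1.15 rad counter-clockwise, seen from above, from its start to the stop screw. Friction takes 1.5 to 2 N at the lever's point; the ring stays where it is left.
- lever (a point): The iris ring's straight radial steel lever, 8 mm wide, 7 mm high, reaching 60 mm from the axis. Point: on its centre line, 50 mm from the axis, mid-height; x radially outward, z up. Push its trailing (clockwise) side with the shut fingers; at the stop screw nothing gives, so feel for it. Free space behind and below the lever down to the box top 40 mm lower.
- stop_post (a point): Upright steel post, 8 mm diameter, on a tab of the stiff stop collar, 50 mm from the tube axis, z 108 to 144 mm. Point: its axis at lever height; x radially outward. A stop screw through it ends in a 9 mm pad facing the lever, 6.5 to 21.5 mm before the post's axis, set anew each time, pose not given. When the lever meets the pad, its point is 10.5 to 25.5 mm from this one.
- port (a point): Centre of the port's mouth, the round bore in the top of the tube: on the tube axis, 156 mm above the bench; bore 42 mm diameter, 17 mm deep, rim 60 mm outside diameter. z up.
- puck_center (a point): Loose reference puck, about 70 g, standing on its white plug (37 mm diameter, 10 high); above it a grey flange (56 mm diameter, 5 high) and a grey round knob (20 mm diameter, 18 high). Point: on its axis half-way up, 16.5 mm above the underside; z up. Fully seated, the flange rests on the port's rim and this point is 6.5 mm above the port's mouth point.
- jar: Bystander: closed sample jar, 48 mm diameter, 55 mm high; origin at its underside. Leave it alone.
- adapter: Bystander: white power adapter, 90 x 55 x 32 mm; origin at its underside. Leave it alone.
- driver: Bystander: grey-handled screwdriver lying on the bench along its x axis. Leave it alone.
Mind the look-alikes: they are no part of the job. Several things have the shape of the stand; the one meant has the colours described above.

How it is judged:
By the outcome, as a careful person would: the job done as asked, in the order asked, and still so for the second after the job is handed in, with the robot touching nothing.
It also fails if it takes over 69 s, if anything falls off the work surface, if the arm or the gripper's body presses on something with over 40 N, if the wrist force passes 120 N, or if a joint passes its speed limit or range.

## Working session

There is one attempt and no reset: what is moved stays moved. The work goes in short steps, Python scripts to look and compute and a tool call to move; the robot and the scene stay as the last step left them, time stands still between calls to the robot, and variables do not carry over. Pictures are saved under pics/ and viewed, and the job is handed in when it is done.

Besides the shell and the picture viewer there is one more tool, called after "Call:" by a JSON object that holds its "api" and its "payload". carry_out: Moves the arm, as the interface text tells. Its arguments: {"type":"object","properties":{"commands":{"type":"array","items":{"type":"array","items":{"type":"array","items":{"type":"number"}}}},"squeeze":{"type":"number"}},"required":["commands"]}

```bash
mkdir -p pics; ls
cat > h.py <<'E'
import numpy as np,cv2
from workcell import arm
def grab(n,tag):
    f=arm.grab_frame(n); cv2.imwrite(f'pics/{tag}.png',f['img'][:,:,::-1]); np.savez(f'pics/{tag}.npz',**f); return f
def ray(f,u,v,z):
    K=f['K'];T=f['world_from_camera'];d=T[:3,:3]@np.linalg.inv(K)@[u,v,1];o=T[:3,3]
    return o+d*(z-o[2])/d[2]
def proj(f,p):
    T=np.linalg.inv(f['world_from_camera']);c=T[:3,:3]@np.array(p)+T[:3,3];q=f['K']@c;return q[:2]/q[2]
def pts(f):
    K=f['K'];T=f['world_from_camera'];d=f['depth'].astype(float);v,u=np.mgrid[:d.shape[0],:d.shape[1]]
    c=np.stack([(u-K[0,2])/K[0,0]*d,(v-K[1,2])/K[1,1]*d,d],-1)
    p=c@T[:3,:3].T+T[:3,3];p[d==0]=np.nan;return p
def load(t): return dict(np.load(f'pics/{t}.npz'))
E
python3 - <<'E'
from h import *
s=arm.state();print(s)
for n in('scene','side','wrist'):
    f=grab(n,n+'0');print(n,f['K'].round(1).tolist(),f['world_from_camera'].round(3).tolist())
E
```

```text
pics
{'time_s': 0.0, 'joints': array([ 1.08819743,  0.38387085,  0.04382769,  1.59960752, -0.0179321 ,
        1.16118124, -0.04991492]), 'qvel': array([-3.49058176e-04,  1.43772757e-04, -8.06352038e-04, -7.90514134e-04,
        6.58026741e-05, -1.88347148e-04,  7.43775605e-04]), 'tau': array([-5.52789720e-05, -4.33452094e+01,  1.02513291e+00, -2.49509686e+01,
        1.06986027e-02,  1.12929661e-02,  3.11049853e-08]), 'tool_pos': array([ 243.639129  , -601.57895272,  229.84834576]), 'tcp_rot': array([ 3.14147904e+00,  2.67221811e-03, -1.18594030e+00]), 'wrist_force': array([ 0.77463674, -0.58604166, -0.40641696]), 'moment': array([ 0.00767432,  0.01951111, -0.05532377]), 'grip_width': 85.9817876913252}
scene [[474.9, 0.0, 321.3], [0.0, 474.9, 196.7], [0.0, 0.0, 1.0]] [[0.197, 0.577, -0.793, 1461.768], [0.98, -0.127, 0.152, -160.479], [-0.013, -0.807, -0.591, 759.93], [0.0, 0.0, 0.0, 1.0]]
side [[518.6, 0.0, 313.9], [0.0, 518.6, 206.8], [0.0, 0.0, 1.0]] [[-0.872, -0.318, 0.372, 50.192], [-0.489, 0.573, -0.657, 918.276], [-0.004, -0.755, -0.656, 1019.552], [0.0, 0.0, 0.0, 1.0]]
wrist [[309.3, 0.0, 313.6], [0.0, 309.3, 201.6], [0.0, 0.0, 1.0]] [[0.375, -0.893, -0.247, 306.583], [-0.927, -0.363, -0.098, -576.813], [-0.002, 0.266, -0.964, 371.064], [0.0, 0.0, 0.0, 1.0]]
```

View pics/scene0.png

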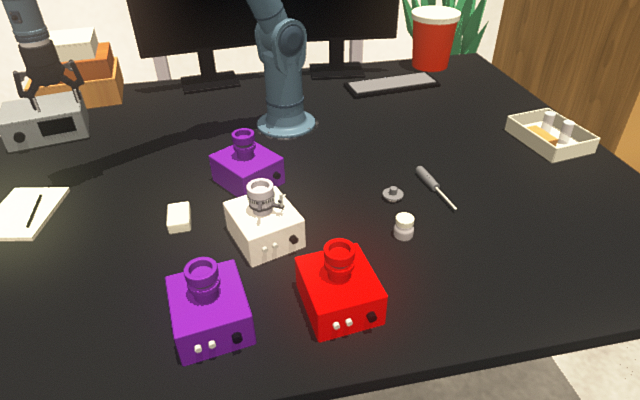

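View pics/side0.png

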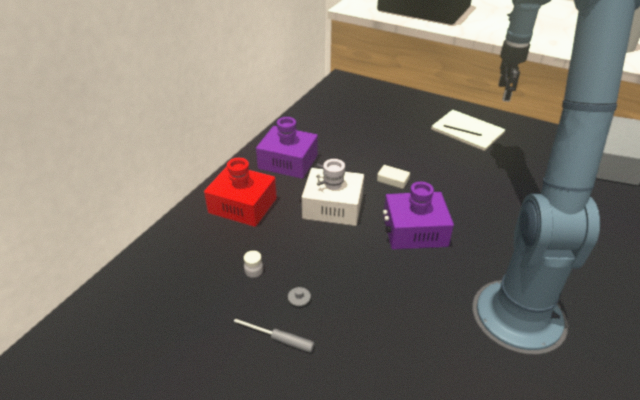

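View pics/wrist0.png

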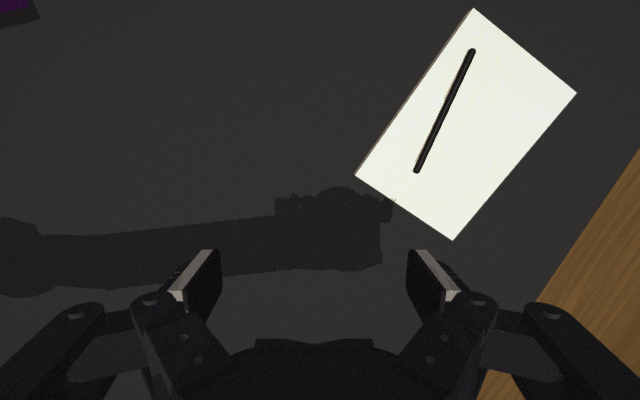

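The four stand shapes in the scene view are purple (246,165), white (264,222), purple (208,305) and red (340,285). Only the white one, with its aluminium tube, fits the description. The puck is the grey disc at scene (393,194) and side (299,296). I'll enlarge the white stand to confirm it and measure both.

Run:
```python
from h import *
a=load('scene0');b=load('side0')
A=cv2.resize(a['img'][165:275,205:325],None,fx=3.3,fy=3.3,interpolation=cv2.INTER_CUBIC)
B=cv2.resize(b['img'][145:235,285:385],None,fx=4,fy=4,interpolation=cv2.INTER_CUBIC)
h=max(A.shape[0],B.shape[0]);A=cv2.copyMakeBorder(A,0,h-A.shape[0],0,0,0);B=cv2.copyMakeBorder(B,0,h-B.shape[0],0,0,0)
cv2.imwrite('pics/crop1.png',np.hstack([A,B])[:,:,::-1])
for f,box in((a,(375,410,180,210)),(b,(280,318,282,312))):
    P=pts(f);x0,x1,y0,y1=box;Q=P[y0:y1,x0:x1].reshape(-1,3);Q=Q[np.isfinite(Q[:,0])]
    m=(Q[:,2]>10)&(Q[:,2]<50);print('puck',m.sum(),np.median(Q[m],0),Q[m].min(0),Q[m].max(0))
    P=P.reshape(-1,3)
    img=f['img'].reshape(-1,3).astype(int)
    for nm,(lo,hi) in dict(top=(79,90),rim=(152,160)).items():
        m=(P[:,2]>lo)&(P[:,2]<hi)&(img.min(1)>90)&(P[:,0]>200)&(abs(P[:,0]-650)<300)
        Q=P[m].astype(np.float32)
        print(nm,m.sum(),np.median(Q,0) if len(Q) else '')
        if len(Q)>5:
            print(cv2.minAreaRect(Q[:,:2]),cv2.minEnclosingCircle(Q[:,:2]))
```

```text
puck 232 [493.36535209 217.52099831  15.86592299] [459.65489932 193.18081027  10.14696076] [516.86889702 248.15869255  37.26889716]
top 1952 [ 608.3787  -142.06114   85.09657]Traceback (most recent call last):
  File "<stdin>", line 17, in <module>
cv2.error: OpenCV(4.12.0) /io/opencv/modules/imgproc/src/convhull.cpp:143: error: (-215:Assertion failed) total >= 0 && (depth == CV_32F || depth == CV_32S) in function 'convexHull'
```

View pics/crop1.png

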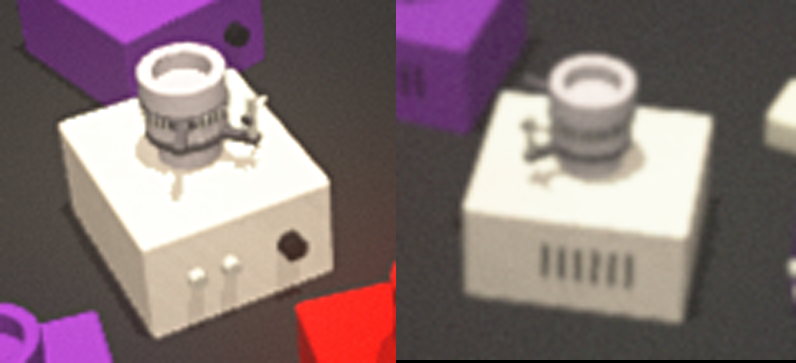

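The crops confirm the white stand with an aluminium tube. The post and collar tab are at crop (250,115), and the lever appears to point at the scene camera, near crop (177,130).

Run:
```python
from h import *
for t,pb in (('scene0',(375,410,180,210)),('side0',(280,318,282,312))):
    f=load(t);P=pts(f).reshape(-1,3);img=f['img'].reshape(-1,3).astype(int)
    near=(np.hypot(P[:,0]-610,P[:,1]+142)<130)
    for nm,(lo,hi) in dict(top=(82,89),rim=(153,159)).items():
        m=near&(P[:,2]>lo)&(P[:,2]<hi)&(img.min(1)>70)
        Q=P[m].astype(np.float32);print(t,nm,len(Q),np.median(Q[:,2]))
        print(cv2.minAreaRect(Q[:,None,:2].copy()),cv2.minEnclosingCircle(Q[:,None,:2].copy()))
    x0,x1,y0,y1=pb
    m=(np.hypot(P[:,0]-493,P[:,1]-220)<60)&(P[:,2]>12.5)&(P[:,2]<50);Q=P[m].astype(np.float32);
    print('puck',len(Q),cv2.minEnclosingCircle(Q[:,None,:2].copy()))
    k=Q[Q[:,2]>28];print('knob',len(k),k.mean(0),k.max(0))
```

```text
scene0 top 1842 85.17522
((579.1151123046875, -131.50067138671875), (163.12391662597656, 139.6905517578125), 18.467710494995117) ((578.4151611328125, -131.42514038085938), 104.26651000976562)
scene0 rim 193 156.05312
((577.8890991210938, -130.68310546875), (57.332706451416016, 60.684261322021484), 86.03539276123047) ((578.8712768554688, -132.58616638183594), 31.57032012939453)
puck 226 ((487.2748718261719, 221.56321716308594), 29.814836502075195)
knob 39 [490.18695  219.30855   32.579796] [500.80002  230.7698    37.268898]
side0 top 1153 85.77409
((579.5260620117188, -128.5367431640625), (159.70095825195312, 144.8456573486328), 18.250568389892578) ((580.6845703125, -128.92494201660156), 102.91983032226562)
side0 rim 118 155.72104
((579.5513305664062, -128.86386108398438), (57.137794494628906, 57.1295166015625), 13.856715202331543) ((579.7235717773438, -131.0559844970703), 31.935049057006836)
puck 312 ((488.5255432128906, 220.59288024902344), 29.784347534179688)
knob 53 [487.87582  222.87135   33.461037] [498.6633   233.25566   37.913948]
```

Run:
```python
from h import *
a=load('scene0');b=load('side0')
c=np.array([579,-131.])
for f,n,u,v,z in((a,'lever',258.6,204.4,129),(a,'posttop',284,194.4,144),(a,'post129',280.8,200,129),(b,'lev',318.5,166,129),(b,'post',318.5,182,111),(b,'posttop',318,175,144)):
    p=ray(f,u,v,z)[:2]-c;print(n,p,np.hypot(*p),np.degrees(np.arctan2(p[1],p[0])))
for t in('scene0','side0'):
    f=load(t);P=pts(f).reshape(-1,3);d=P[:,:2]-c;r=np.hypot(*d.T);m=(r>34)&(r<68)&(P[:,2]>100)&(P[:,2]<160)
    for q,rr,dd in sorted(zip(P[m],r[m],d[m]),key=lambda t:np.arctan2(t[2][1],t[2][0])):print(t,np.degrees(np.arctan2(dd[1],dd[0])).round(),rr.round(1),q[2].round(1))
for th in range(0,360,30):
  print(th,proj(a,[579+50*np.cos(np.radians(th)),-131+50*np.sin(np.radians(th)),129]).round(1),proj(b,[579+50*np.cos(np.radians(th)),-131+50*np.sin(np.radians(th)),129]).round(1))
A=cv2.resize(a['img'][170:225,240:300],None,fx=7,fy=7,interpolation=cv2.INTER_CUBIC)
B=cv2.resize(b['img'][150:205,305:355],None,fx=7,fy=7,interpolation=cv2.INTER_CUBIC)
cv2.imwrite('pics/crop2.png',np.hstack([A,B])[:,:,::-1])
```

```text
lever [34.13396843 -8.32059834] 35.13346207387146 -13.699419748720427
posttop [29.62182109 49.72649672] 57.8807114762275 59.21795811449924
post129 [28.49195678 41.77259767] 50.56423159675975 55.703161446190194
lev [51.87776219 -6.37306512] 52.26775458000408 -7.00356531954242
post [26.94290326 38.72517842] 47.17583576221707 55.17187307386757
posttop [23.09753984 48.69410193] 53.89445156983636 64.62316326179656
scene0 -15.0 36.4 131.0
scene0 -15.0 35.5 133.1
scene0 -14.0 41.8 132.4
scene0 -12.0 47.8 134.3
scene0 -12.0 49.6 132.9
scene0 -12.0 51.2 131.4
scene0 -12.0 56.4 129.8
scene0 -11.0 60.5 130.3
scene0 -11.0 38.1 132.3
scene0 -11.0 57.9 133.7
scene0 -11.0 37.4 134.5
scene0 -11.0 42.6 133.0
scene0 -11.0 44.2 131.5
scene0 -10.0 47.8 131.4
scene0 -10.0 50.9 131.1
scene0 -10.0 57.7 128.1
scene0 -9.0 58.2 131.2
scene0 -9.0 57.4 133.3
scene0 -8.0 36.1 133.5
scene0 -8.0 56.3 126.8
scene0 -8.0 40.7 134.2
scene0 -7.0 46.4 133.0
scene0 -7.0 44.2 134.1
scene0 -7.0 49.0 132.3
scene0 -7.0 52.0 131.8
scene0 -7.0 59.5 132.1
scene0 -7.0 57.1 132.9
scene0 -5.0 55.8 126.3
scene0 -5.0 51.3 131.1
scen
[... 4239 characters left out ...]
111.7
side0 73.0 52.9 130.4
side0 74.0 34.0 134.7
side0 76.0 56.5 130.9
side0 79.0 55.1 131.4
side0 81.0 35.2 134.3
side0 91.0 34.2 149.9
side0 102.0 34.7 113.7
side0 106.0 34.9 132.0
side0 111.0 35.3 122.2
side0 121.0 34.0 114.3
side0 124.0 34.6 139.3
side0 125.0 35.4 115.2
side0 129.0 36.0 136.7
side0 139.0 34.1 148.0
0 [263.1 208.2] [318.  167.3]
30 [274.1 204.9] [315.8 172.6]
60 [281.3 199. ] [318.3 178. ]
90 [282.8 192.3] [325.1 182. ]
120 [278.5 186.5] [334.2 183.4]
150 [269.7 183.1] [343.1 181.8]
180 [258.8 182.8] [349.3 177.7]
210 [248.4 185.7] [351.1 172.3]
240 [241.  191.2] [348.2 167. ]
270 [238.7 197.9] [341.4 163.3]
300 [242.4 204. ] [332.7 162. ]
330 [251.4 207.9] [324.2 163.5]
```

View pics/crop2.png

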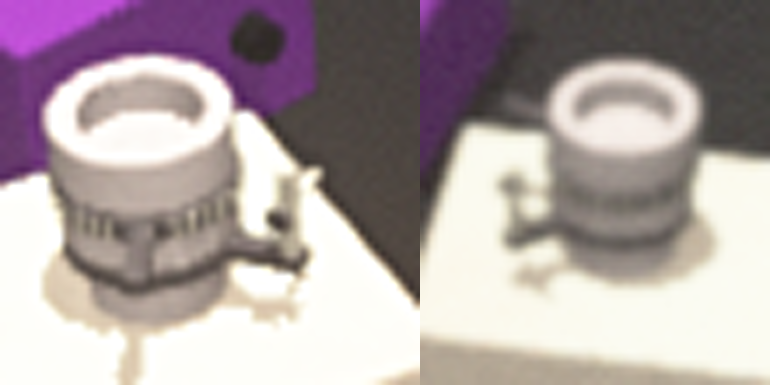

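```bash
cat >> h.py <<'E'
def go(x,y,z,yawdeg=None):
    s=arm.state();p=s['tool_pos'];yw=s['tcp_rot'][2]
    R=cv2.Rodrigues(np.array([0,0,yw]))[0]@np.diag([1,-1,-1])
    d=(R.T@(np.array([x,y,z])-p))/1000
    tw=0 if yawdeg is None else -((np.radians(yawdeg)-yw+np.pi)%(2*np.pi)-np.pi)
    print('t',s['time_s'],'pos',p.round(1),'yaw',np.degrees(yw).round(1),'rp',s['tcp_rot'][:2].round(4),'F',s['wrist_force'].round(2),'w',round(s['grip_width'],1))
    print('shift',d.round(4),'twist',round(tw,3))
E
python3 -c "
from h import *
go(579,-131,235,-98.5)"
```

```text
t 0.15 pos [ 243.7 -601.8  230.2] yaw -67.9 rp [3.1415e+00 2.1000e-03] F [-0.34  0.02  0.01] w 85.5
shift [-0.3105 -0.4875 -0.0048] twist 0.533
```

Call:
{"api": "carry_out", "payload": {"commands": [[[-0.012, -0.019, 0, 0.02, 1], [-0.036, -0.056, 0, 0.06, 1], [-0.066, -0.104, 0, 0.11, 1], [-0.096, -0.151, -0.001, 0.16, 1], [-0.126, -0.198, -0.002, 0.21, 1], [-0.156, -0.245, -0.003, 0.27, 1], [-0.186, -0.292, -0.003, 0.32, 1], [-0.216, -0.339, -0.004, 0.37, 1], [-0.245, -0.385, -0.004, 0.42, 1], [-0.27, -0.424, -0.005, 0.47, 1]]], "squeeze": 20}}

```text
time_s: 1.15
tool_pos: [515.2, -220.7, 235.6]
tcp_rot: [3.141, -0.0, -1.658]
wrist_force: [0.2, -0.0, 0.0]
grip_width: 0.0
```

```bash
python3 -c "
from h import *
go(579,-131,235,-98.5)"
```

```text
t 1.15 pos [ 515.2 -220.7  235.6] yaw -95.0 rp [ 3.1413e+00 -1.0000e-04] F [ 0.22 -0.03  0.03] w 0.0
shift [-0.0949 -0.0557  0.0006] twist 0.061
```

Call:
{"api": "carry_out", "payload": {"commands": [[[-0.03, -0.018, 0, 0.03, 1], [-0.05, -0.03, 0, 0.061, 1], [-0.065, -0.038, 0, 0.061, 1], [-0.065, -0.038, 0, 0.061, 1], [-0.065, -0.038, 0, 0.061, 1]]]}}

```text
time_s: 1.65
tool_pos: [557.5, -161.4, 235.3]
tcp_rot: [3.14, -0.001, -1.717]
wrist_force: [0.4, -0.2, -0.2]
grip_width: 0.2
```

```bash
python3 -c "
from h import *
go(579,-131,235,-98.5)
f=grab('wrist','w1')
go(579,-131,235,-98.5)"
```

```text
t 1.65 pos [ 557.5 -161.4  235.3] yaw -98.4 rp [ 3.1405e+00 -6.0000e-04] F [ 0.42 -0.22 -0.25] w 0.2
shift [-0.0332 -0.0168  0.0003] twist 0.003
t 1.7 pos [ 557.2 -162.4  235.4] yaw -98.5 rp [ 3.1404e+00 -1.0000e-03] F [-0.16 -0.68 -0.12] w 0.0
shift [-0.0343 -0.017   0.0004] twist 0.001
```

View pics/w1.png

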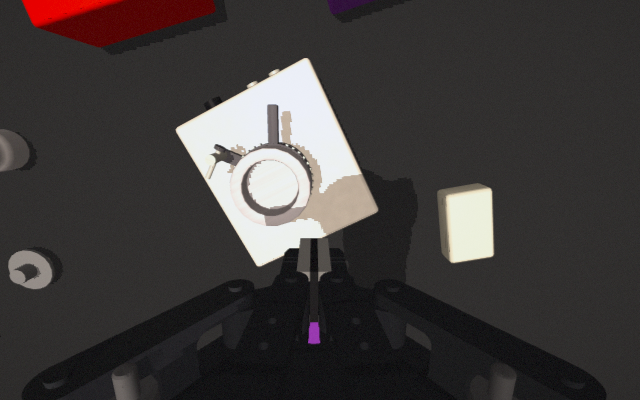

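The wrist view shows the lever pointing up the picture, from (272,142) to its tip at (272,104). The rim is centred near (271,186), the post, screw and pad are at (222,157), the puck is at (30,269) and the jar at (5,150). I'll measure these.

Run:
```python
from h import *
f=load('w1');img=f['img'];g=cv2.cvtColor(img,cv2.COLOR_RGB2GRAY)
for v in (106,110,114,120,126,132,136): print(v,g[v,262:292].tolist())
C=cv2.resize(img[90:230,195:335],None,fx=5,fy=5,interpolation=cv2.INTER_CUBIC);C=C[:600]
cv2.imwrite('pics/crop3.png',C[:,:,::-1])
P=pts(f).reshape(-1,3)
m=(np.hypot(P[:,0]-579,P[:,1]+131)<40)&(abs(P[:,2]-156)<4);Q=P[m].astype(np.float32);print('rim',len(Q),np.median(Q[:,2]),cv2.minEnclosingCircle(Q[:,None,:2].copy()))
m=(np.hypot(P[:,0]-488,P[:,1]-221)<45)&(P[:,2]>12)&(P[:,2]<50);Q=P[m].astype(np.float32);print('puck',len(Q),cv2.minEnclosingCircle(Q[:,None,:2].copy()))
k=Q[Q[:,2]>27];print('knob',len(k),k.mean(0),k.max(0), cv2.minEnclosingCircle(k[k[:,2]>31][:,None,:2].copy()))
```

```text
106 [240, 239, 239, 239, 234, 153, 115, 111, 113, 117, 116, 116, 112, 110, 97, 60, 184, 235, 240, 240, 240, 239, 240, 239, 238, 240, 240, 240, 239, 239]
110 [240, 239, 239, 240, 234, 147, 117, 110, 113, 117, 119, 113, 112, 111, 98, 60, 173, 235, 239, 239, 239, 239, 240, 239, 240, 240, 240, 234, 238, 240]
114 [240, 240, 239, 239, 239, 158, 116, 111, 111, 116, 117, 115, 111, 110, 100, 62, 173, 236, 239, 240, 196, 183, 184, 183, 180, 183, 183, 182, 184, 236]
120 [239, 239, 239, 239, 239, 169, 116, 110, 111, 115, 119, 116, 112, 109, 102, 68, 128, 233, 239, 193, 179, 182, 180, 180, 181, 181, 180, 180, 178, 202]
126 [240, 240, 239, 240, 240, 201, 125, 107, 109, 110, 117, 114, 113, 110, 105, 71, 127, 233, 239, 238, 192, 180, 183, 181, 182, 180, 183, 182, 218, 238]
132 [240, 240, 240, 240, 240, 203, 120, 109, 107, 112, 114, 115, 111, 107, 105, 78, 106, 233, 239, 191, 179, 180, 179, 180, 181, 181, 178, 179, 179, 218]
136 [240, 239, 240, 240, 239, 222, 136, 109, 107, 110, 112, 113, 109, 108, 106, 80, 87, 225, 238, 223, 187, 179, 178, 182, 179, 181, 179, 181, 236, 239]
rim 2518 154.32341 ((578.9480590820312, -131.55227661132812), 29.860761642456055)
puck 1334 ((488.0826416015625, 220.25421142578125), 28.454513549804688)
knob 222 [488.85516  218.91214   30.911148] [497.98724 230.88416  33.29377] ((488.9164733886719, 219.7766571044922), 10.504339218139648)
```

View pics/crop3.png

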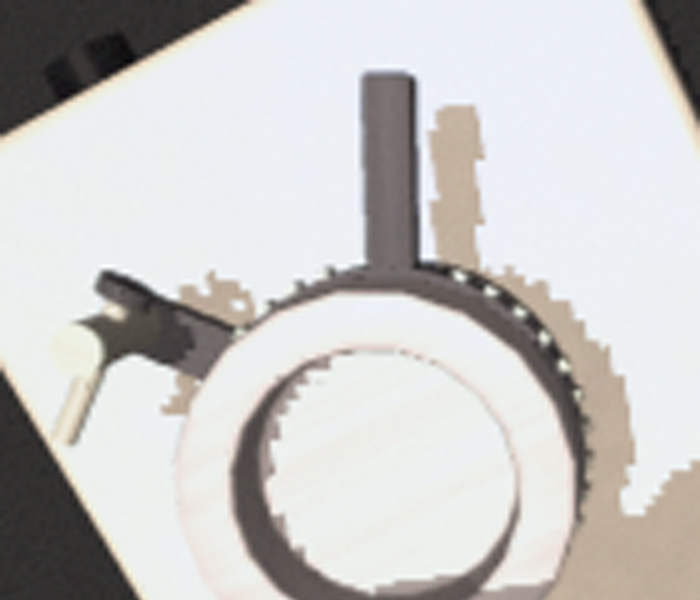

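Run:
```python
from h import *
f=load('w1');c=np.array([579,-131.3])
for n,u,v,z in(('lev',271.2,106,132.5),('lev',271.5,120,132.5),('lev',272,136,132.5),('pad',219.5,145.5,130),('posttop',211,160,144),('screwtail',208.5,177.5,130)):
    p=ray(f,u,v,z)[:2]-c;print(n,p,np.hypot(*p),np.degrees(np.arctan2(p[1],p[0])))
th=np.radians(-8.5)
```

```text
lev [57.47798322 -9.342481  ] 58.232297790325624 -9.232128426724234
lev [47.40664164 -7.71846885] 48.030869586546245 -9.247417981533493
lev [35.58712953 -5.93551151] 36.078720669566515 -9.469094452248504
pad [34.2727348  36.59548524] 50.138307616806955 46.8772331711687
posttop [25.32605184 41.00027459] 48.19161149415543 58.296190378797355
screwtail [10.56816436 51.16051249] 52.24063683149772 78.32864134252702
```

Run:
```python
from h import *
f=load('w1');P=pts(f)
yw=np.radians(-98.5);R=cv2.Rodrigues(np.array([0,0,yw]))[0]@np.diag([1,-1,-1])
q=(P-np.array([557.2,-162.4,235.4]))@R
m=np.isfinite(q[...,0])&(q[...,2]<5)&(q[...,2]>-110)&(abs(q[...,0])<90)
q=q[m]
for z in range(-100,5,5):
    k=q[(q[:,2]>=z)&(q[:,2]<z+5)]
    if len(k): print(z,len(k),'x',k[:,0].min().round(1),k[:,0].max().round(1),'y',k[:,1].min().round(1),k[:,1].max().round(1))
```

```text
-100 2113 x -20.6 17.8 y -22.1 -17.3
-95 3249 x -61.5 58.9 y -21.9 -11.4
-90 8268 x -63.8 61.8 y -19.7 -5.9
-85 7157 x -63.6 60.8 y -19.4 -1.4
-80 6100 x -60.3 57.7 y -19.1 5.2
-75 5852 x -55.9 53.3 y -19.2 6.1
-70 3906 x -51.8 49.7 y -19.2 6.7
-65 2302 x -47.5 44.9 y -18.3 7.8
-60 3061 x -44.6 41.0 y -13.9 8.0
-55 3117 x -39.9 37.1 y -15.3 7.9
-50 1749 x -35.5 33.2 y -15.4 11.0
-45 865 x -31.3 28.8 y -15.4 11.6
-40 618 x -18.3 15.9 y -13.3 10.5
-35 229 x -7.7 11.3 y -12.6 7.6
-30 304 x -14.8 12.4 y -12.6 -7.0
-25 318 x -14.8 12.4 y -12.3 -7.1
-20 308 x -14.8 12.3 y -12.7 -6.9
-15 276 x -14.7 12.3 y -12.4 -7.2
-10 216 x -14.8 11.6 y -12.4 -7.2
-5 63 x -9.1 5.2 y -12.1 -7.2
```

```bash
cat >> h.py <<'E'
def lev(phi,t,z=115,r=51):
    a=np.radians(phi);c=np.array([579,-131.3])+r*np.array([np.cos(a),np.sin(a)])+t*np.array([-np.sin(a),np.cos(a)])
    go(*c,z,phi-90)
E
python3 -c "
from h import *
lev(-9.3,-30,235);lev(-9.3,-30,115);lev(-9.3,-21,115)"
```

```text
t 1.7 pos [ 557.2 -162.4  235.4] yaw -98.5 rp [ 3.1404e+00 -1.0000e-03] F [-0.16 -0.68 -0.12] w 0.0
shift [-0.0033 -0.0676  0.0004] twist 0.015
t 1.7 pos [ 557.2 -162.4  235.4] yaw -98.5 rp [ 3.1404e+00 -1.0000e-03] F [-0.16 -0.68 -0.12] w 0.0
shift [-0.0033 -0.0676  0.1204] twist 0.015
t 1.7 pos [ 557.2 -162.4  235.4] yaw -98.5 rp [ 3.1404e+00 -1.0000e-03] F [-0.16 -0.68 -0.12] w 0.0
shift [-0.0123 -0.0677  0.1204] twist 0.015
```

Call:
{"api": "carry_out", "payload": {"commands": [[[-0.001, -0.025, 0, 0.01, 1], [-0.003, -0.055, 0, 0.015, 1], [-0.003, -0.068, 0.01, 0.015, 1], [-0.003, -0.068, 0.035, 0.015, 1], [-0.003, -0.068, 0.065, 0.015, 1], [-0.003, -0.068, 0.09, 0.015, 1], [-0.003, -0.068, 0.11, 0.015, 1], [-0.003, -0.068, 0.12, 0.015, 1], [-0.003, -0.068, 0.12, 0.015, 1], [-0.003, -0.068, 0.12, 0.015, 1]]]}}

```text
time_s: 2.7
tool_pos: [626.1, -169.0, 116.6]
tcp_rot: [-3.14, -0.0, -1.733]
wrist_force: [0.2, 0.5, 0.4]
grip_width: 0.1
```

Run:
```python
from h import *
lev(-9.3,-18)
f=grab('wrist','w2')
```

```text
t 2.7 pos [ 626.1 -169.   116.6] yaw -99.3 rp [-3.1404e+00 -5.0000e-04] F [0.15 0.46 0.37] w 0.1
shift [-0.0116  0.0016  0.0016] twist -0.0
```

View pics/w2.png

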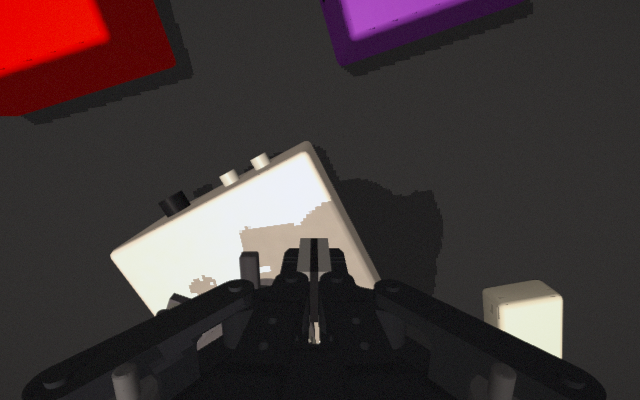

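Call:
{"api": "carry_out", "payload": {"commands": [[[-0.003, 0.001, 0.001, 0, 1], [-0.006, 0.002, 0.002, 0, 1], [-0.009, 0.002, 0.002, 0, 1], [-0.012, 0.002, 0.002, 0, 1], [-0.013, 0.002, 0.002, 0, 1], [-0.013, 0.002, 0.002, 0, 1]]]}}

```text
time_s: 3.35
tool_pos: [626.1, -155.1, 114.0]
tcp_rot: [-3.141, -0.001, -1.732]
wrist_force: [-0.3, -0.5, 0.7]
grip_width: -0.1
```

Run:
```python
from h import *
lev(-9.3,-17.6)
f=grab('wrist','w3')
go(0,0,0)
cv2.imwrite('pics/w3c.png',cv2.resize(f['img'][220:320,180:380],None,fx=4,fy=4)[:,:,::-1])
```

```text
t 3.35 pos [ 626.1 -155.1  114. ] yaw -99.2 rp [-3.1411e+00 -5.0000e-04] F [-0.28 -0.45  0.71] w -0.1
shift [ 0.0017 -0.0007 -0.001 ] twist 0.001
t 3.4 pos [ 626.  -155.1  114. ] yaw -99.3 rp [-3.1412e+00 -3.0000e-04] F [ 0.26 -1.07  1.3 ] w 0.0
shift [-0.0524  0.6428  0.114 ] twist 0
```

View pics/w3c.png

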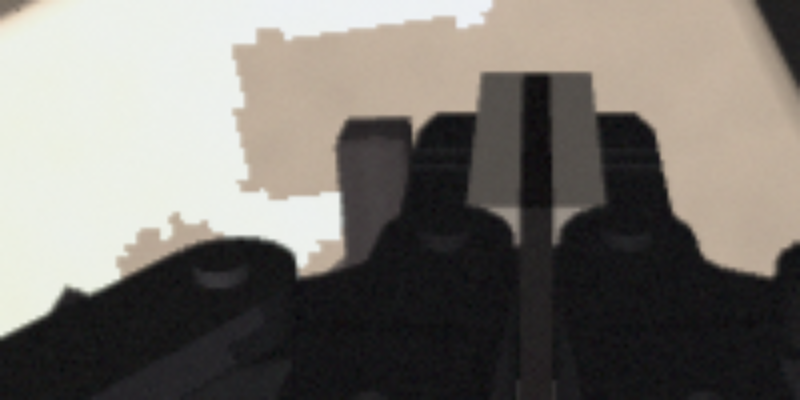

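Call:
{"api": "carry_out", "payload": {"commands": [[[-0.0018, -0.0005, -0.001, -0.035, 1], [-0.0036, -0.001, -0.001, -0.07, 1], [-0.0055, -0.0014, -0.001, -0.105, 1], [-0.0073, -0.0017, -0.001, -0.14, 1], [-0.0092, -0.002, -0.001, -0.175, 1], [-0.011, -0.0022, -0.001, -0.209, 1], [-0.0129, -0.0023, -0.001, -0.244, 1], [-0.0147, -0.0024, -0.001, -0.279, 1], [-0.0166, -0.0024, -0.001, -0.314, 1], [-0.0184, -0.0024, -0.001, -0.349, 1]]]}}

```text
time_s: 4.4
tool_pos: [631.0, -136.8, 114.6]
tcp_rot: [3.141, 0.0, -1.38]
wrist_force: [-0.7, -2.0, -1.4]
grip_width: -0.2
```

Run:
```python
from h import *
lev(10.7,-16)
```

```text
t 4.4 pos [ 631.  -136.8  114.6] yaw -79.1 rp [3.1411e+00 1.0000e-04] F [-0.7  -2.04 -1.43] w -0.2
shift [ 0.0009 -0.0009 -0.0004] twist 0.004
```

Call:
{"api": "carry_out", "payload": {"commands": [[[-0.0018, -0.0005, 0, -0.035, 1], [-0.0036, -0.001, 0, -0.07, 1], [-0.0055, -0.0014, 0, -0.105, 1], [-0.0073, -0.0017, 0, -0.14, 1], [-0.0092, -0.002, 0, -0.175, 1], [-0.011, -0.0022, 0, -0.209, 1], [-0.0129, -0.0023, 0, -0.244, 1], [-0.0147, -0.0024, 0, -0.279, 1], [-0.0166, -0.0024, 0, -0.314, 1], [-0.0184, -0.0024, 0, -0.349, 1]]]}}

```text
time_s: 5.4
tool_pos: [630.2, -118.3, 114.9]
tcp_rot: [-3.141, -0.0, -1.031]
wrist_force: [-0.1, -1.8, -1.8]
grip_width: -0.1
```

Run:
```python
from h import *
lev(30.7,-16)
f=grab('wrist','w4')
g=grab('scene','s4')
go(0,0,0)
a=cv2.resize(f['img'][210:330,150:390],None,fx=3,fy=3);b=cv2.resize(g['img'][150:230,220:340],None,fx=3,fy=3)
b=cv2.copyMakeBorder(b,0,0,0,720-b.shape[1],0);cv2.imwrite('pics/w4c.png',np.vstack([a,b])[:,:,::-1])
```

```text
t 5.4 pos [ 630.2 -118.3  114.9] yaw -59.1 rp [-3.1413e+00 -2.0000e-04] F [-0.1  -1.76 -1.81] w -0.1
shift [ 0.001  -0.0003 -0.0001] twist 0.004
t 5.5 pos [ 630.3 -117.8  114.9] yaw -59.2 rp [-3.1411e+00  3.0000e-04] F [-0.52 -1.49  0.41] w -0.0
shift [-0.4243  0.4807  0.1149] twist 0
```

View pics/w4c.png

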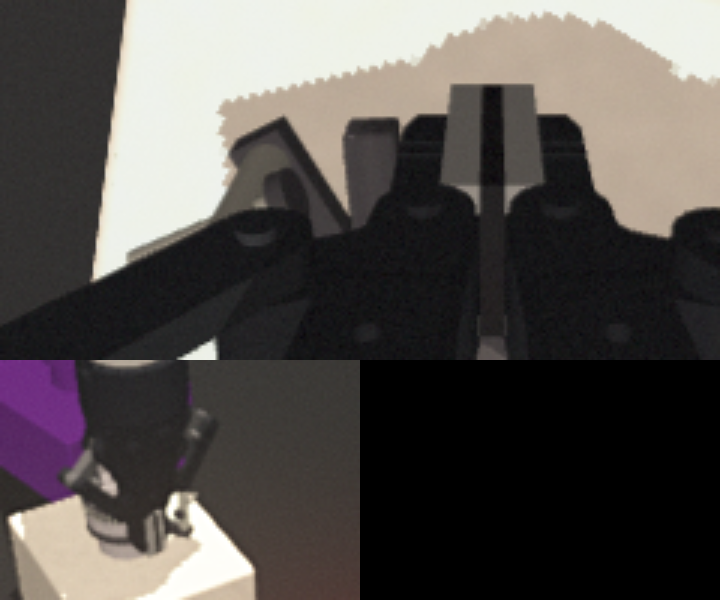

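Call:
{"api": "carry_out", "payload": {"commands": [[[-0.0009, -0.0003, 0, -0.017, 1], [-0.0018, -0.0005, 0, -0.035, 1], [-0.0027, -0.0008, 0, -0.052, 1], [-0.0036, -0.001, 0, -0.07, 1], [-0.0045, -0.0012, 0, -0.087, 1]]]}}

```text
time_s: 6.0
tool_pos: [629.1, -113.8, 114.9]
tcp_rot: [-3.141, -0.0, -0.945]
wrist_force: [1.1, -3.0, -0.9]
grip_width: 0.1
```

Run:
```python
from h import *
lev(35.7,-15)
f=grab('wrist','w5')
go(0,0,0)
a=cv2.resize(f['img'][225:325,160:360],None,fx=4,fy=4);cv2.imwrite('pics/w5c.png',np.clip(a.astype(float)*2,0,255)[:,:,::-1])
```

```text
t 6.0 pos [ 629.1 -113.8  114.9] yaw -54.2 rp [-3.141e+00 -3.000e-04] F [ 1.09 -2.99 -0.88] w 0.1
shift [-0.     -0.0001 -0.0001] twist 0.002
t 6.05 pos [ 629.  -113.5  114.9] yaw -54.1 rp [-3.1412  0.    ] F [ 0.64 -1.32  0.03] w 0.0
shift [-0.4605  0.4432  0.1149] twist 0[ WARN:0@1.694] global loadsave.cpp:1063 imwrite_ Unsupported depth image for selected encoder is fallbacked to CV_8U.
```

View pics/w5c.png

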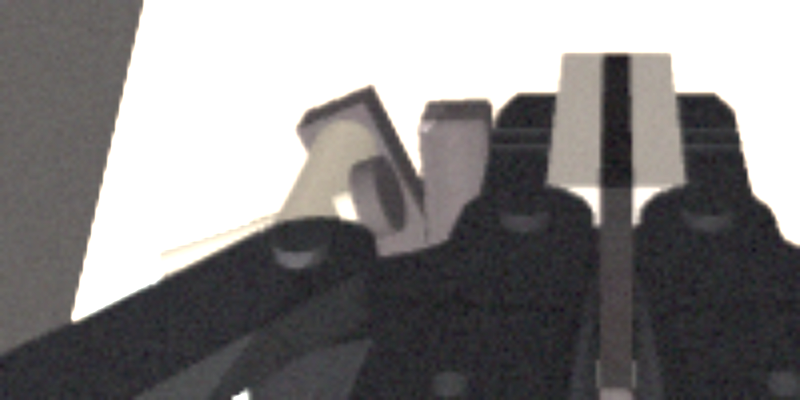

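Call:
{"api": "carry_out", "payload": {"commands": [[[-0.0005, -0.0001, 0, -0.01, 1], [-0.001, -0.0002, 0, -0.02, 1], [-0.0015, -0.0004, 0, -0.03, 1], [-0.0015, -0.0004, 0, -0.03, 1]]]}}

```text
time_s: 6.45
tool_pos: [628.5, -112.2, 114.9]
tcp_rot: [-3.141, 0.0, -0.916]
wrist_force: [0.9, -0.6, -0.4]
grip_width: -0.1
```

Run:
```python
from h import *
F=[];
lev(37.4,-15)
f=grab('wrist','w6')
go(0,0,0)
a=cv2.resize(f['img'][225:325,160:360],None,fx=4,fy=4);cv2.imwrite('pics/w6c.png',np.clip(a.astype(float)*2,0,255).astype(np.uint8)[:,:,::-1])
```

```text
t 6.45 pos [ 628.5 -112.2  114.9] yaw -52.5 rp [-3.1412  0.    ] F [ 0.95 -0.6  -0.36] w -0.1
shift [ 0.0001 -0.0001 -0.0001] twist 0.002
t 6.5 pos [ 628.5 -112.3  114.9] yaw -52.5 rp [-3.1412e+00  1.0000e-04] F [ 2.1  -0.78 -0.21] w 0.3
shift [-0.4714  0.4305  0.1149] twist 0
```

View pics/w6c.png

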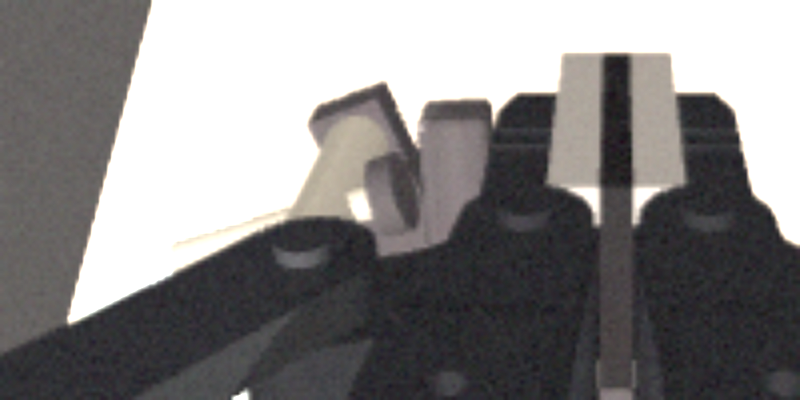

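Call:
{"api": "carry_out", "payload": {"commands": [[[-0.0004, -0.0001, 0, -0.008, 1], [-0.0004, -0.0001, 0, -0.008, 1], [-0.0004, -0.0001, 0, -0.008, 1]]]}}

```text
time_s: 6.8
tool_pos: [628.3, -112.0, 114.9]
tcp_rot: [-3.141, -0.0, -0.909]
wrist_force: [1.5, -0.9, 0.2]
grip_width: -0.0
```

Call:
{"api": "carry_out", "payload": {"commands": [[[-0.0004, -0.0001, 0, -0.008, 1], [-0.0004, -0.0001, 0, -0.008, 1], [-0.0004, -0.0001, 0, -0.008, 1]]]}}

```text
time_s: 7.1
tool_pos: [628.2, -111.5, 114.9]
tcp_rot: [-3.141, -0.0, -0.901]
wrist_force: [1.8, -0.7, -0.8]
grip_width: 0.2
```

```bash
cat >> h.py <<'E'
def fx():
    s=arm.state();y=s['tcp_rot'][2];F=s['wrist_force'];print('Fx',F[0]*np.cos(y)+F[1]*np.sin(y),'Fy',F[0]*np.sin(y)-F[1]*np.cos(y),'Fz',F[2],'tau',s['tau'].round(2))
E
python3 - <<'E'
from h import *
lev(38.3,-15);fx()
E
```

```text
t 7.1 pos [ 628.2 -111.5  114.9] yaw -51.6 rp [-3.1411e+00 -1.0000e-04] F [ 1.82 -0.71 -0.76] w 0.2
shift [ 0.     -0.0001 -0.0001] twist 0.002
Fx 1.6878716915166296 Fy -0.9907641505877078 Fz -0.7565403894549018 tau [ -0.36 -44.38  -4.48 -20.79  -0.23   0.49   0.  ]
```

Call:
{"api": "carry_out", "payload": {"commands": [[[-0.0004, -0.0001, 0, -0.008, 1], [-0.0004, -0.0001, 0, -0.008, 1], [-0.0004, -0.0001, 0, -0.008, 1]]]}}

```text
time_s: 7.4
tool_pos: [628.0, -111.1, 114.9]
tcp_rot: [-3.141, -0.0, -0.893]
wrist_force: [1.8, -0.7, 0.2]
grip_width: 0.2
```

Call:
{"api": "carry_out", "payload": {"commands": [[[-0.0003, -0.0001, 0, -0.006, 1], [-0.0003, -0.0001, 0, -0.006, 1], [-0.0003, -0.0001, 0, -0.006, 1]]]}}

```text
time_s: 7.7
tool_pos: [627.9, -110.9, 114.8]
tcp_rot: [-3.141, -0.0, -0.887]
wrist_force: [1.9, 0.2, -0.5]
grip_width: 0.2
```

Run:
```python
from h import *
lev(39.1,-15);fx()
f=grab('wrist','w7');fx()
a=cv2.resize(f['img'][225:325,160:360],None,fx=4,fy=4);cv2.imwrite('pics/w7c.png',np.clip(a.astype(float)*2,0,255).astype(np.uint8)[:,:,::-1])
```

```text
t 7.7 pos [ 627.9 -110.9  114.8] yaw -50.8 rp [-3.1412 -0.    ] F [ 1.94  0.16 -0.5 ] w 0.2
shift [ 0.     -0.0002 -0.0002] twist 0.002
Fx 1.107810361282481 Fy -1.6055491222790257 Fz -0.49748805534805485 tau [-1.000e-01 -4.420e+01 -4.240e+00 -2.049e+01 -1.400e-01  6.300e-01
  1.000e-02]
Fx 2.179289196154255 Fy -1.794794625204836 Fz -0.4613374596473453 tau [-8.000e-02 -4.419e+01 -4.220e+00 -2.048e+01 -1.400e-01  6.400e-01
  1.000e-02]
```

View pics/w7c.png

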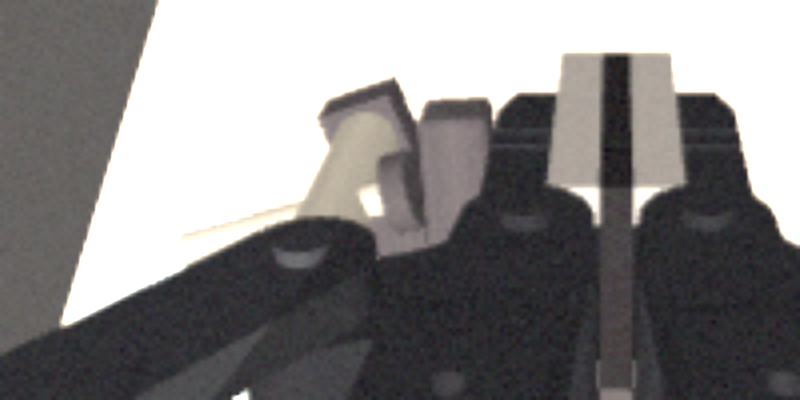

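Call:
{"api": "carry_out", "payload": {"commands": [[[-0.0004, -0.0001, 0, -0.008, 1], [-0.0004, -0.0001, 0, -0.008, 1], [-0.0004, -0.0001, 0, -0.008, 1]]]}}

```text
time_s: 8.05
tool_pos: [627.6, -110.6, 114.8]
tcp_rot: [-3.141, -0.0, -0.879]
wrist_force: [1.7, -0.6, -0.7]
grip_width: -0.1
```

Call:
{"api": "carry_out", "payload": {"commands": [[[-0.0004, -0.0001, 0, -0.008, 1], [-0.0004, -0.0001, 0, -0.008, 1], [-0.0004, -0.0001, 0, -0.008, 1]]]}}

```text
time_s: 8.35
tool_pos: [627.4, -110.3, 114.8]
tcp_rot: [-3.142, 0.0, -0.871]
wrist_force: [2.1, -0.9, -0.4]
grip_width: -0.1
```

Run:
```python
from h import *
lev(40,-15);fx()
```

```text
t 8.35 pos [ 627.4 -110.3  114.8] yaw -49.9 rp [-3.1415e+00  1.0000e-04] F [ 2.06 -0.91 -0.38] w -0.1
shift [ 0.     -0.0004 -0.0002] twist 0.002
Fx 2.0219910452212932 Fy -0.9862374693433158 Fz -0.3761036486104343 tau [-6.000e-02 -4.404e+01 -4.230e+00 -2.040e+01 -1.300e-01  6.400e-01
  1.000e-02]
```

Call:
{"api": "carry_out", "payload": {"commands": [[[-0.0004, -0.0003, 0, -0.008, 1], [-0.0004, -0.0003, 0, -0.008, 1], [-0.0004, -0.0003, 0, -0.008, 1]]]}}

```text
time_s: 8.65
tool_pos: [627.3, -110.0, 114.8]
tcp_rot: [3.141, -0.0, -0.863]
wrist_force: [1.3, -0.1, 0.7]
grip_width: -0.1
```

Call:
{"api": "carry_out", "payload": {"commands": [[[-0.0004, -0.0002, 0, -0.008, 1], [-0.0004, -0.0002, 0, -0.008, 1], [-0.0004, -0.0002, 0, -0.008, 1]]]}}

```text
time_s: 8.95
tool_pos: [627.3, -109.8, 114.8]
tcp_rot: [3.142, -0.0, -0.855]
wrist_force: [2.1, -2.1, 0.4]
grip_width: 0.0
```

Run:
```python
from h import *
lev(40.9,-15);fx()
f=grab('wrist','w8');fx()
a=cv2.resize(f['img'][225:325,160:360],None,fx=4,fy=4);cv2.imwrite('pics/w8c.png',np.clip(a.astype(float)*2,0,255).astype(np.uint8)[:,:,::-1])
```

```text
t 8.95 pos [ 627.3 -109.8  114.8] yaw -49.0 rp [ 3.1415e+00 -5.0000e-04] F [ 2.09 -2.11  0.37] w 0.0
shift [-0.0004 -0.0004 -0.0002] twist 0.002
Fx 2.9693686715212824 Fy -0.19365227692586773 Fz 0.37061872112593947 tau [ -0.71 -43.96  -4.93 -20.17  -0.42   0.69  -0.  ]
Fx 3.2932235425771283 Fy -0.7010963971495341 Fz 1.1237620782562443 tau [ -0.76 -43.96  -4.98 -20.15  -0.44   0.7   -0.  ]
```

View pics/w8c.png

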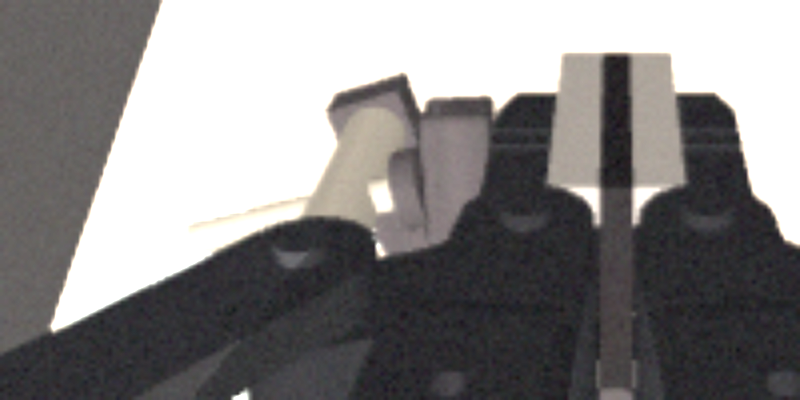

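Call:
{"api": "carry_out", "payload": {"commands": [[[-0.0003, 0, 0, 0, 1], [-0.0006, 0, 0, 0, 1], [-0.0006, 0, 0, 0, 1]]]}}

```text
time_s: 9.3
tool_pos: [627.2, -109.7, 114.9]
tcp_rot: [-3.141, -0.001, -0.855]
wrist_force: [3.3, -2.7, -0.3]
grip_width: 0.1
```

```bash
python3 -c "
from h import *
lev(40.9,-15);fx()"
```

```text
t 9.3 pos [ 627.2 -109.7  114.9] yaw -49.0 rp [-3.1414e+00 -1.3000e-03] F [ 3.33 -2.71 -0.27] w 0.1
shift [-0.0002 -0.0004 -0.0001] twist 0.002
Fx 4.231010167984367 Fy -0.7374040776811923 Fz -0.27245571349040576 tau [-1.380e+00 -4.407e+01 -5.650e+00 -1.961e+01 -7.600e-01  1.020e+00
 -1.000e-02]
```

Call:
{"api": "carry_out", "payload": {"commands": [[[-0.0005, 0, 0, 0, 1], [-0.001, 0, 0, 0, 1], [-0.001, 0, 0, 0, 1]]]}}

```text
time_s: 9.6
tool_pos: [627.1, -109.6, 115.0]
tcp_rot: [-3.141, -0.003, -0.856]
wrist_force: [5.5, -4.3, -1.1]
grip_width: -0.2
```

```bash
python3 -c "
from h import *
fx()"
```

```text
Fx 6.841692047906056 Fy -1.3155154627823356 Fz -1.143743991590388 tau [-1.870e+00 -4.428e+01 -6.190e+00 -1.910e+01 -1.040e+00  1.390e+00
 -2.000e-02]
```

Call:
{"api": "carry_out", "payload": {"commands": [[[-0.0004, 0, 0, 0, 1], [-0.0007, 0, 0, 0, 1], [-0.0007, 0, 0, 0, 1]]]}}

```text
time_s: 9.9
tool_pos: [627.0, -109.6, 115.1]
tcp_rot: [-3.14, -0.004, -0.856]
wrist_force: [4.7, -4.1, -1.8]
grip_width: 0.0
```

```bash
python3 -c "
from h import *
fx()"
```

```text
Fx 6.145572606504977 Fy -0.8730779956466148 Fz -1.7676155767750583 tau [-2.12e+00 -4.44e+01 -6.48e+00 -1.88e+01 -1.19e+00  1.61e+00 -2.00e-02]
```

```bash
python3 -c "
from h import *
for i in range(5): arm.grab_frame('wrist');fx()"
```

```text
Fx 7.058101866856969 Fy -0.865101522884526 Fz -1.7635119227421296 tau [-2.120e+00 -4.437e+01 -6.480e+00 -1.880e+01 -1.190e+00  1.600e+00
 -1.000e-02]
Fx 6.5041658235734525 Fy -2.067563153374431 Fz -1.4711679137921607 tau [-2.120e+00 -4.437e+01 -6.470e+00 -1.881e+01 -1.190e+00  1.600e+00
 -1.000e-02]
Fx 6.2944714700122155 Fy -0.6436891626624424 Fz -1.0725791210938187 tau [-2.110e+00 -4.436e+01 -6.470e+00 -1.881e+01 -1.190e+00  1.600e+00
 -1.000e-02]
Fx 6.637815098366036 Fy -1.2567057305594203 Fz -1.5781565989080826 tau [-2.110e+00 -4.436e+01 -6.470e+00 -1.881e+01 -1.190e+00  1.600e+00
 -1.000e-02]
Fx 6.934394584053496 Fy -1.7949474231613647 Fz -1.6688463583967277 tau [-2.110e+00 -4.436e+01 -6.470e+00 -1.881e+01 -1.190e+00  1.600e+00
 -1.000e-02]
```

Call:
{"api": "carry_out", "payload": {"commands": [[[-0.0005, 0, 0, 0, 1], [-0.001, 0, 0, 0, 1], [-0.0015, 0, 0, 0, 1], [-0.0015, 0, 0, 0, 1]]]}}

```text
time_s: 10.55
tool_pos: [627.0, -109.5, 115.2]
tcp_rot: [-3.14, -0.006, -0.857]
wrist_force: [7.0, -6.0, -2.4]
grip_width: 0.1
```

```bash
python3 -c "
from h import *
fx()
for i in range(5): f=grab('wrist','w9');fx()
go(0,0,0)
a=cv2.resize(f['img'][225:325,160:360],None,fx=4,fy=4);cv2.imwrite('pics/w9c.png',np.clip(a.astype(float)*2,0,255).astype(np.uint8)[:,:,::-1])
"
```

```text
Fx 9.153414625897499 Fy -1.3517050887162703 Fz -2.3855042034344978 tau [-2.670e+00 -4.471e+01 -7.120e+00 -1.817e+01 -1.510e+00  2.090e+00
 -2.000e-02]
Fx 9.48493812168351 Fy -2.9010731843872954 Fz -2.5302775035424343 tau [-2.670e+00 -4.467e+01 -7.110e+00 -1.818e+01 -1.510e+00  2.080e+00
 -2.000e-02]
Fx 8.625558012502356 Fy -1.7858002050407027 Fz -2.9477451421996923 tau [-2.660e+00 -4.466e+01 -7.100e+00 -1.818e+01 -1.510e+00  2.070e+00
 -2.000e-02]
Fx 8.529291804361122 Fy -2.5293721499312274 Fz -3.1718781421339886 tau [-2.660e+00 -4.465e+01 -7.100e+00 -1.818e+01 -1.510e+00  2.070e+00
 -2.000e-02]
Fx 8.683283716918405 Fy -1.114557379570729 Fz -2.0290180048612214 tau [-2.660e+00 -4.465e+01 -7.100e+00 -1.818e+01 -1.510e+00  2.070e+00
 -2.000e-02]
Fx 8.529065956426898 Fy -1.010261983207422 Fz -2.8054512449816156 tau [-2.660e+00 -4.465e+01 -7.100e+00 -1.818e+01 -1.510e+00  2.070e+00
 -2.000e-02]
t 10.8 pos [ 627.  -109.5  115.2] yaw -49.1 rp [-3.1396 -0.006 ] F [ 6.35 -5.78 -2.81] w 0.1
shift [-0.4934  0.402   0.1152] twist 0
```

View pics/w9c.png

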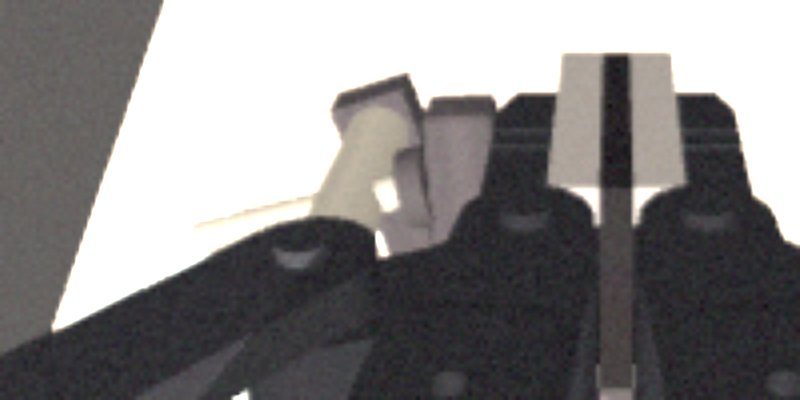

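Call:
{"api": "carry_out", "payload": {"commands": [[[-0.0002, 0, 0, 0, 1], [-0.0004, 0, 0, 0, 1], [-0.0004, 0, 0, 0, 1], [-0.0004, 0, 0, 0, 1], [-0.0004, 0, 0, 0, 1], [-0.0004, 0, 0, 0, 1], [-0.0004, 0, 0, 0, 1], [-0.0004, 0, 0, 0, 1]]]}}

```text
time_s: 11.6
tool_pos: [626.9, -109.5, 115.3]
tcp_rot: [-3.139, -0.007, -0.857]
wrist_force: [7.6, -5.8, -2.7]
grip_width: -0.2
```

```bash
python3 -c "
from h import *
fx()
for i in range(3): f=arm.grab_frame('wrist');fx()
"
```

```text
Fx 9.3912756610135 Fy -1.9438770264666503 Fz -2.6975939031065463 tau [-2.810e+00 -4.473e+01 -7.270e+00 -1.801e+01 -1.590e+00  2.200e+00
 -2.000e-02]
Fx 10.124293647139293 Fy -2.0317498848530384 Fz -2.9959601883784113 tau [-2.810e+00 -4.473e+01 -7.270e+00 -1.801e+01 -1.590e+00  2.200e+00
 -2.000e-02]
Fx 8.637649257067537 Fy -2.331810945683181 Fz -3.1469714585569672 tau [-2.810e+00 -4.473e+01 -7.270e+00 -1.801e+01 -1.590e+00  2.200e+00
 -2.000e-02]
Fx 9.157172153807368 Fy -1.9219122185317934 Fz -3.2422376696609656 tau [-2.810e+00 -4.473e+01 -7.270e+00 -1.801e+01 -1.590e+00  2.200e+00
 -2.000e-02]
```

Call:
{"api": "carry_out", "payload": {"commands": [[[0.002, 0, 0, 0, 1], [0.005, 0, 0, 0, 1], [0.01, 0, 0, 0, 1], [0.016, 0, 0, 0, 1], [0.018, 0, -0.02, 0, 1], [0.018, 0, -0.06, 0, 1], [0.018, 0, -0.1, 0, 1], [0.018, -0.0, -0.13, 0, 1], [0.018, 0.05, -0.13, 0, 0.2], [0.018, 0.05, -0.13, 0, 0.2]]]}}

```text
time_s: 12.75
tool_pos: [593.8, -158.7, 244.8]
tcp_rot: [3.134, 0.0, -0.862]
wrist_force: [-0.1, -1.7, -1.1]
grip_width: 28.0
```

Run:
```python
from h import *
go(488.2,220.3,120,-40)
f=grab('wrist','w10');go(488.2,220.3,150,-40)
```

```text
t 12.75 pos [ 593.8 -158.7  244.8] yaw -49.4 rp [3.1342e+00 1.0000e-04] F [-0.12 -1.75 -1.1 ] w 28.0
shift [-0.3565 -0.1665  0.1248] twist -0.164
t 12.8 pos [ 595.3 -156.5  244.2] yaw -49.3 rp [3.137e+00 1.200e-03] F [ 0.39 -0.47 -0.46] w 33.7
shift [-0.3555 -0.1644  0.0942] twist -0.163
```

View pics/w10.png

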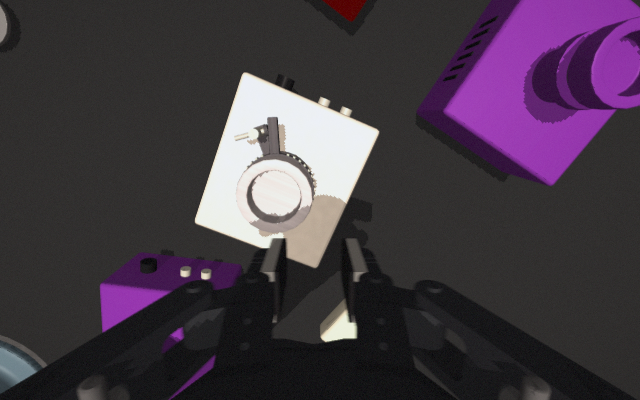

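Run:
```python
from h import *
for t in('scene0',):
    f=load(t)
    print('jar',ray(f,404,219,55),'drv handle tip',ray(f,420,170,12),'blade',ray(f,455,208,5))
f=load('side0');print(ray(f,253,256,55),ray(f,312,347,12))
```

```text
jar [644.5130238 193.1558289  55.       ] drv handle tip [391.4445673  334.45443812  12.        ] blade [571.60494872 362.06393205   5.        ]
[639.07485238 194.31575091  55.        ] [388.49297181 331.64795041  12.        ]
```

Call:
{"api": "carry_out", "payload": {"commands": [[[-0.015, -0.007, 0, 0, -0.1], [-0.05, -0.023, 0, 0, -0.1], [-0.09, -0.0416, 0, 0, -0.1], [-0.13, -0.06, 0, 0, -0.1], [-0.17, -0.0786, 0, 0, -0.1], [-0.21, -0.097, 0, 0, -0.1], [-0.25, -0.1156, 0.02, 0, -0.1], [-0.29, -0.134, 0.04, 0, -0.1], [-0.325, -0.15, 0.06, 0, -0.1], [-0.345, -0.16, 0.08, 0, -0.1]]]}}

```text
time_s: 13.8
tool_pos: [488.9, 220.0, 164.2]
tcp_rot: [-3.141, 0.004, -0.846]
wrist_force: [-0.0, 0.4, -0.0]
grip_width: 46.6
```

Call:
{"api": "carry_out", "payload": {"commands": [[[-0.01, -0.004, 0.014, 0, -0.1], [-0.01, -0.004, 0.014, 0, -0.1], [-0.01, -0.004, 0.014, 0, -0.1]]]}}

```text
time_s: 14.1
tool_pos: [488.1, 224.3, 150.6]
tcp_rot: [3.14, 0.001, -0.852]
wrist_force: [0.4, -0.8, 0.8]
grip_width: 47.0
```

Run:
```python
from h import *
f=grab('wrist','w11');go(488.2,220.3,18.5)
P=pts(f).reshape(-1,3)
m=(np.hypot(P[:,0]-488,P[:,1]-221)<40)&(P[:,2]>8)&(P[:,2]<50);Q=P[m].astype(np.float32);print('puck',len(Q),cv2.minEnclosingCircle(Q[:,None,:2].copy()))
k=Q[Q[:,2]>26];print('knob',len(k),np.percentile(k[:,2],90),cv2.minEnclosingCircle(k[:,None,:2].copy()))
```

```text
t 14.15 pos [489.3 223.4 151.2] yaw -48.9 rp [-3.1415e+00  1.0000e-04] F [ 0.55 -1.14  0.14] w 47.0
shift [0.0016 0.0028 0.1327] twist 0
puck 2724 ((487.8077697753906, 221.02676391601562), 28.01456642150879)
knob 408 32.189037 ((488.0804748535156, 220.97882080078125), 9.943309783935547)
```

View pics/w11.png

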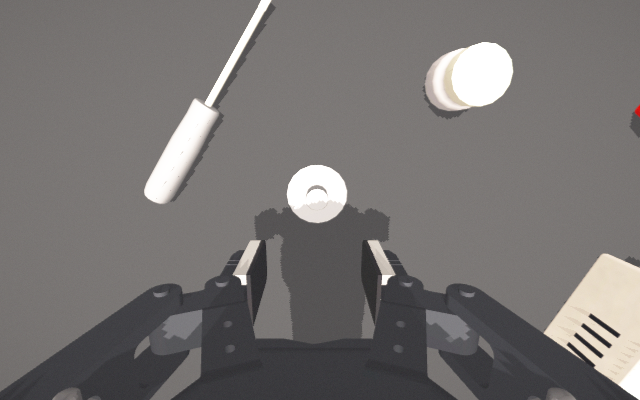

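Call:
{"api": "carry_out", "payload": {"commands": [[[0.001, 0.0028, 0.02, 0, -0.1], [0.0012, 0.0028, 0.05, 0, -0.1], [0.0012, 0.0028, 0.08, 0, -0.1], [0.0012, 0.0028, 0.105, 0, -0.1], [0.0012, 0.0028, 0.12, 0, -0.1], [0.0012, 0.0028, 0.127, 0, -0.1], [0.0012, 0.0028, 0.132, 0, -0.1], [0.0012, 0.0028, 0.132, 0, -0.1]]]}}

```text
time_s: 14.95
tool_pos: [488.6, 220.2, 19.2]
tcp_rot: [-3.141, -0.0, -0.855]
wrist_force: [-0.8, -1.4, 0.2]
grip_width: 46.9
```

Run:
```python
from h import *
go(488,220.7,18.5)
f=grab('wrist','w12');go(488,220.7,18.5)
cv2.imwrite('pics/w12c.png',cv2.resize(f['img'][180:340,200:440],None,fx=3,fy=3)[:,:,::-1])
```

```text
t 14.95 pos [488.6 220.2  19.2] yaw -49.0 rp [-3.1407e+00 -3.0000e-04] F [-0.77 -1.35  0.21] w 46.9
shift [-0.0008  0.0002  0.0007] twist 0
t 15.0 pos [488.9 220.5  19.6] yaw -49.0 rp [-3.14e+00 -5.00e-04] F [-0.15 -0.62  0.66] w 47.0
shift [-0.0007  0.0005  0.0011] twist 0
```

View pics/w12c.png

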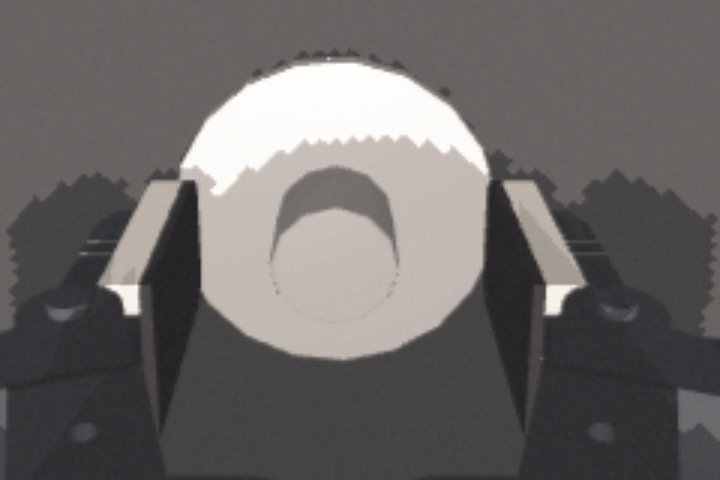

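Call:
{"api": "carry_out", "payload": {"commands": [[[-0.0007, 0.0005, 0.001, 0, 0.2], [-0.0007, 0.0005, 0.001, 0, 0.5], [-0.0007, 0.0005, 0.001, 0, 0.8], [-0.0007, 0.0005, 0.001, 0, 1], [-0.0007, 0.0005, 0.001, 0, 1], [-0.0007, 0.0005, 0.001, 0, 1], [-0.0007, 0.0005, 0.001, 0, 1]]], "squeeze": 30}}

```text
time_s: 15.7
tool_pos: [487.7, 220.8, 18.6]
tcp_rot: [-3.141, -0.0, -0.855]
wrist_force: [-0.8, -1.4, 6.6]
grip_width: 18.5
```

Run:
```python
from h import *
go(488,220.7,18.5)
```

```text
t 15.7 pos [487.7 220.8  18.6] yaw -49.0 rp [-3.1406e+00 -4.0000e-04] F [-0.75 -1.36  6.65] w 18.5
shift [ 0.0003 -0.0002  0.0001] twist 0
```

Call:
{"api": "carry_out", "payload": {"commands": [[[0, 0, -0.003, 0, 1], [0, 0, -0.01, 0, 1], [0, 0, -0.025, 0, 1], [0, 0, -0.05, 0, 1], [0, 0, -0.085, 0, 1], [0, 0, -0.125, 0, 1], [0, 0, -0.165, 0, 1], [0, 0, -0.195, 0, 1], [0, 0, -0.21, 0, 1], [0, 0, -0.21, 0, 1]]]}}

```text
time_s: 16.7
tool_pos: [488.6, 221.2, 230.7]
tcp_rot: [-3.136, -0.002, -0.855]
wrist_force: [0.3, 0.5, -0.5]
grip_width: 18.5
```

Run:
```python
from h import *
go(579,-131.3,230,-49)
f=grab('wrist','w13');go(579,-131.3,230,-49)
cv2.imwrite('pics/w13c.png',cv2.resize(f['img'][180:340,200:440],None,fx=3,fy=3)[:,:,::-1])
```

```text
t 16.7 pos [488.6 221.2 230.7] yaw -49.0 rp [-3.1363e+00 -2.4000e-03] F [ 0.32  0.52 -0.49] w 18.5
shift [0.3253 0.1632 0.0007] twist 0.0
t 16.75 pos [487.3 220.3 228.4] yaw -49.0 rp [-3.1403e+00 -1.0000e-03] F [ 0.25 -0.64 -1.62] w 18.4
shift [ 0.3255  0.1616 -0.0016] twist 0.0
```

View pics/w13c.png

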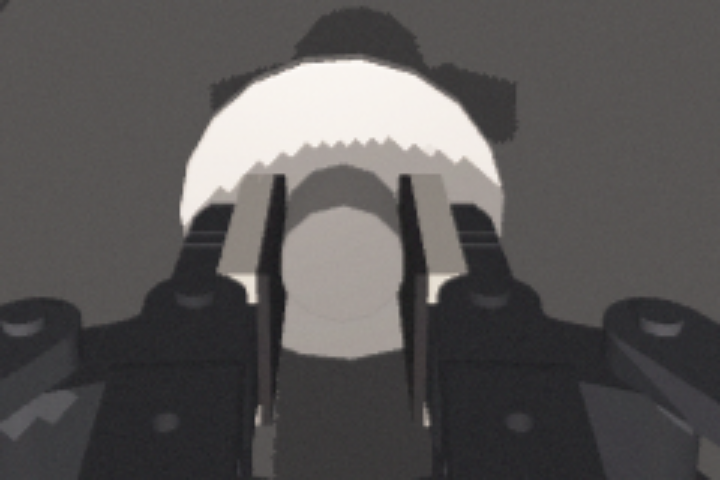

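Call:
{"api": "carry_out", "payload": {"commands": [[[0.01, 0.005, 0, 0, 1], [0.035, 0.0174, -0.001, 0, 1], [0.07, 0.0348, -0.001, 0, 1], [0.11, 0.0546, -0.001, 0, 1], [0.15, 0.0745, -0.001, 0, 1], [0.19, 0.0943, -0.001, 0, 1], [0.23, 0.1142, -0.001, 0, 1], [0.265, 0.1316, -0.001, 0, 1], [0.295, 0.1465, -0.001, 0, 1], [0.315, 0.1564, -0.001, 0, 1]]]}}

```text
time_s: 17.75
tool_pos: [573.8, -125.2, 225.5]
tcp_rot: [3.137, 0.003, -0.86]
wrist_force: [-0.9, -0.0, -1.1]
grip_width: 18.5
```

Call:
{"api": "carry_out", "payload": {"commands": [[[0.008, 0.004, 0, 0, 1], [0.0105, 0.0052, 0, 0, 1], [0.0105, 0.0052, 0, 0, 1], [0.0105, 0.0052, 0, 0, 1]]]}}

```text
time_s: 18.15
tool_pos: [578.5, -128.9, 228.3]
tcp_rot: [-3.141, 0.002, -0.852]
wrist_force: [-0.7, 0.1, -1.1]
grip_width: 18.8
```

Run:
```python
from h import *
go(579,-131.3,185)
f=grab('wrist','w14');go(579,-131.3,185)
```

```text
t 18.15 pos [ 578.5 -128.9  228.3] yaw -48.8 rp [-3.1415e+00  1.6000e-03] F [-0.67  0.08 -1.13] w 18.8
shift [0.0021 0.0012 0.0433] twist 0
t 18.2 pos [ 578.7 -129.   228.6] yaw -48.8 rp [-3.1412e+00  9.0000e-04] F [-0.16  0.27 -0.81] w 18.5
shift [0.0019 0.0013 0.0436] twist 0
```

View pics/w14.png

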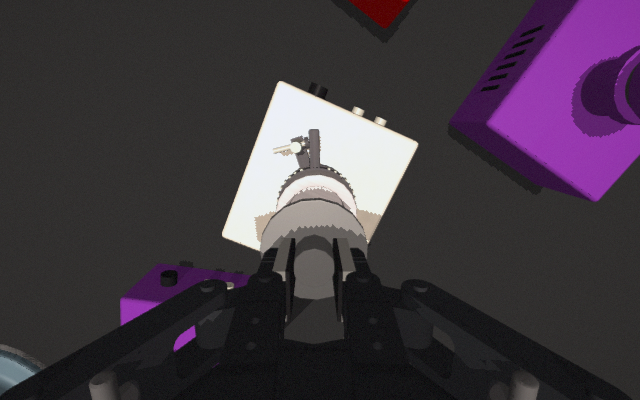

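Call:
{"api": "carry_out", "payload": {"commands": [[[0.001, 0.0006, 0.01, 0, 1], [0.0019, 0.0013, 0.025, 0, 1], [0.0019, 0.0013, 0.04, 0, 1], [0.0019, 0.0013, 0.048, 0, 1], [0.0019, 0.0013, 0.051, 0, 1], [0.0019, 0.0013, 0.051, 0, 1], [0.0019, 0.0013, 0.051, 0, 1]]]}}

```text
time_s: 18.9
tool_pos: [579.6, -133.6, 178.1]
tcp_rot: [-3.141, -0.001, -0.855]
wrist_force: [-0.1, 0.5, -0.3]
grip_width: 18.5
```

Run:
```python
from h import *
go(578.8,-131.3,170)
f=grab('wrist','w15');g=grab('scene','s15');h=grab('side','d15');go(578.8,-131.3,170)
a=cv2.resize(f['img'][130:270,240:390],None,fx=2.5,fy=2.5);b=cv2.resize(g['img'][160:230,225:305],None,fx=4.5,fy=4.5);c=cv2.resize(h['img'][130:200,300:380],None,fx=4.5,fy=4.5)
H=350
print(a.shape,b.shape)
b=b[:H,:];a=a[:H];c=c[:H]
H=min(len(a),len(b),len(c))
cv2.imwrite('pics/c15.png',np.hstack([b[:H],c[:H]])[:,:,::-1]);cv2.imwrite('pics/c15w.png',a[:,:,::-1])
```

```text
t 18.9 pos [ 579.6 -133.6  178.1] yaw -49.0 rp [-3.141e+00 -6.000e-04] F [-0.05  0.54 -0.28] w 18.5
shift [-0.0022 -0.0009  0.0081] twist 0
t 19.05 pos [ 579.7 -133.7  178.6] yaw -49.0 rp [-3.1406e+00 -1.3000e-03] F [ 0.32 -0.5  -0.34] w 18.4
shift [-0.0024 -0.0009  0.0086] twist 0
(350, 375, 3) (315, 360, 3)
```

View pics/c15.png

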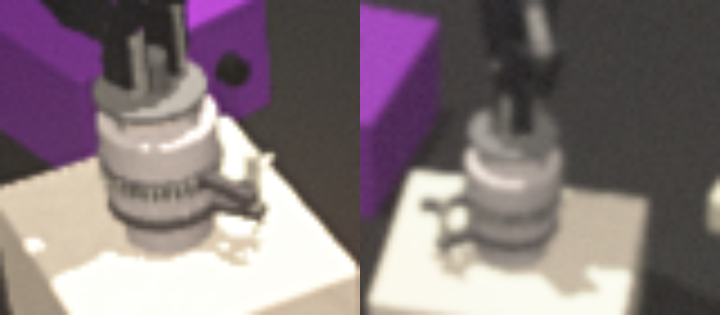

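View pics/c15w.png

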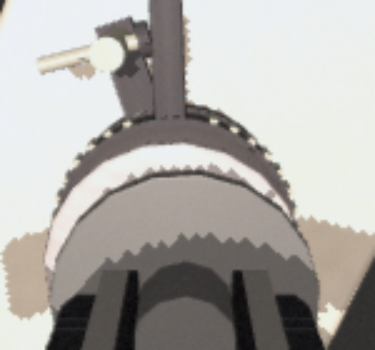

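Call:
{"api": "carry_out", "payload": {"commands": [[[-0.0012, -0.0005, 0, 0, 1], [-0.0022, -0.0009, 0, 0, 1], [-0.0022, -0.0009, 0, 0, 1], [-0.0022, -0.0009, 0, 0, 1], [-0.0022, -0.0009, 0, 0, 1]]]}}

```text
time_s: 19.55
tool_pos: [578.4, -131.4, 177.8]
tcp_rot: [-3.142, -0.0, -0.855]
wrist_force: [-0.6, -0.2, -0.2]
grip_width: 18.6
```

Run:
```python
from h import *
go(578.8,-131.3,170)
f=grab('wrist','w16');go(578.8,-131.3,170)
a=cv2.resize(f['img'][130:270,240:390],None,fx=4,fy=4)
cv2.imwrite('pics/c16w.png',a[:,:,::-1])
for z,r in((156,30),(163.5,28)):
    for s in(-1,1):
        d=np.array([np.cos(np.radians(-49)),np.sin(np.radians(-49))])*s*r
        q=proj(f,[579+d[0],-131.3+d[1],z]);print(z,s,q,((q-[240,130])*4).round())
```

```text
t 19.55 pos [ 578.4 -131.4  177.8] yaw -49.0 rp [-3.1416e+00 -1.0000e-04] F [-0.64 -0.19 -0.25] w 18.6
shift [ 0.0002 -0.0004  0.0078] twist 0
t 19.6 pos [ 578.3 -131.4  177.8] yaw -49.0 rp [3.1415 0.    ] F [-0.36  0.21 -0.69] w 18.3
shift [ 0.0002 -0.0004  0.0078] twist 0
156 -1 [260.54829352 239.28816182] [ 82. 437.]
156 1 [366.7175721  239.31859241] [507. 437.]
163.5 -1 [261.94709147 244.59173256] [ 88. 458.]
163.5 1 [365.31422536 244.6214862 ] [501. 458.]
```

View pics/c16w.png

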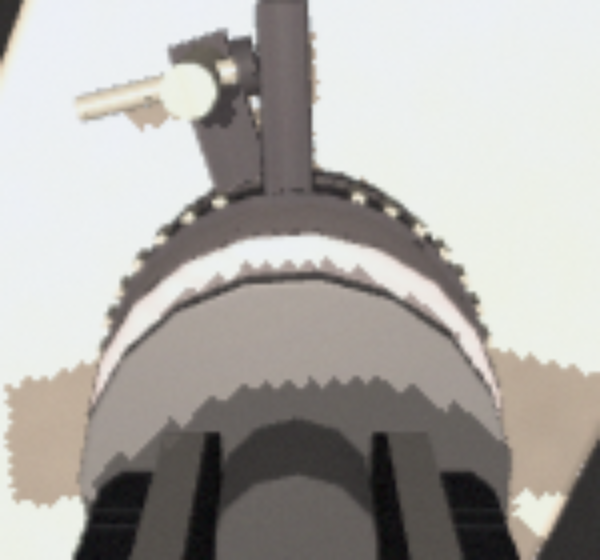

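Call:
{"api": "carry_out", "payload": {"commands": [[[0.0002, -0.0004, 0.002, 0, 1], [0.0002, -0.0004, 0.004, 0, 1], [0.0002, -0.0004, 0.006, 0, 1], [0.0002, -0.0004, 0.008, 0, 1], [0.0002, -0.0004, 0.008, 0, 1]]]}}

```text
time_s: 20.1
tool_pos: [578.4, -131.2, 169.2]
tcp_rot: [3.141, 0.001, -0.855]
wrist_force: [0.4, 0.3, -0.4]
grip_width: 18.4
```

Run:
```python
from h import *
go(579,-131.3,164.6)
```

```text
t 20.1 pos [ 578.4 -131.2  169.2] yaw -49.0 rp [3.141e+00 8.000e-04] F [ 0.4   0.31 -0.37] w 18.4
shift [ 0.0005 -0.0004  0.0046] twist 0
```

Plug is 5 mm into the bore with no force on it, so I'll continue gently.

Call:
{"api": "carry_out", "payload": {"commands": [[[0.0003, -0.0003, 0.001, 0, 1], [0.0003, -0.0003, 0.002, 0, 1], [0.0003, -0.0003, 0.003, 0, 1], [0.0003, -0.0003, 0.0035, 0, 1], [0.0003, -0.0003, 0.0035, 0, 1]]]}}

```text
time_s: 20.6
tool_pos: [579.1, -131.2, 166.2]
tcp_rot: [3.141, 0.0, -0.855]
wrist_force: [-0.2, 0.3, -0.8]
grip_width: 18.3
```

Call:
{"api": "carry_out", "payload": {"commands": [[[0, 0, 0.0005, 0, 1], [0, 0, 0.001, 0, 1], [0, 0, 0.001, 0, 1]]]}}

```text
time_s: 20.9
tool_pos: [579.1, -131.3, 165.2]
tcp_rot: [3.142, 0.0, -0.855]
wrist_force: [0.2, 0.1, -0.7]
grip_width: 18.6
```

Run:
```python
from h import *
go(579,-131.3,164.6)
```

```text
t 20.9 pos [ 579.1 -131.3  165.2] yaw -49.0 rp [3.1415e+00 1.0000e-04] F [ 0.22  0.14 -0.67] w 18.6
shift [-0.0001  0.0001  0.0006] twist 0
```

Call:
{"api": "carry_out", "payload": {"commands": [[[0, 0, 0.0004, 0, 1], [0, 0, 0.0007, 0, 1], [0, 0, 0.0007, 0, 1]]]}}

```text
time_s: 21.2
tool_pos: [579.2, -131.3, 164.7]
tcp_rot: [-3.142, -0.0, -0.855]
wrist_force: [0.3, 0.3, -0.2]
grip_width: 18.6
```

Call:
{"api": "carry_out", "payload": {"commands": [[[0, 0, 0.0004, 0, 1], [0, 0, 0.0004, 0, 1], [0, 0, 0.0004, 0, 1]]]}}

```text
time_s: 21.5
tool_pos: [579.2, -131.3, 164.7]
tcp_rot: [3.142, -0.0, -0.855]
wrist_force: [-1.9, 0.3, 3.4]
grip_width: 18.6
```

Run:
```python
from h import *
go(579,-131.3,164.6)
```

```text
t 21.5 pos [ 579.2 -131.3  164.7] yaw -49.0 rp [ 3.1415e+00 -2.0000e-04] F [-1.88  0.26  3.38] w 18.6
shift [-0.0001  0.0002  0.0001] twist 0
```

Call:
{"api": "carry_out", "payload": {"commands": [[[0, 0, 0, 0, 0.5], [0, 0, 0, 0, 0.3], [0, 0, 0, 0, 0.1], [0, 0, -0.001, 0, 0], [0, 0, -0.004, 0, 0], [0, 0, -0.012, 0, 0], [0, 0, -0.03, 0, 0], [0, 0, -0.06, 0, 0], [0, 0.0, -0.09, 0, 0], [0, 0.02, -0.11, 0, 0]]]}}

```text
time_s: 22.5
tool_pos: [567.0, -141.4, 277.8]
tcp_rot: [-3.136, -0.003, -0.85]
wrist_force: [0.4, 0.5, 0.8]
grip_width: 42.6
```

Call:
{"api": "carry_out", "payload": {"commands": [[[0, 0.04, -0.0, 0, 0], [0, 0.06, 0, 0, 0], [0, 0.06, 0, 0, 0], [0, 0.06, 0, 0, 0]]]}}

```text
time_s: 22.9
tool_pos: [519.1, -183.8, 274.9]
tcp_rot: [-3.141, -0.001, -0.856]
wrist_force: [0.8, 0.7, -0.3]
grip_width: 42.4
```

Run:
```python
from h import *
go(579,-131.3,164.6)
f=grab('wrist','w17');g=grab('scene','s17');h=grab('side','d17')
b=cv2.resize(g['img'][160:230,225:305],None,fx=4.5,fy=4.5);c=cv2.resize(h['img'][130:200,300:380],None,fx=4.5,fy=4.5)
cv2.imwrite('pics/c17.png',np.hstack([b,c])[:,:,::-1])
for F in(f,g,h):
    P=pts(F).reshape(-1,3);d=np.hypot(P[:,0]-579,P[:,1]+131.3)
    m=(d<31)&(P[:,2]>158)&(P[:,2]<170);Q=P[m].astype(np.float32);fl=Q[np.hypot(Q[:,0]-579,Q[:,1]+131.3)>12]
    A=np.c_[fl[:,:2],np.ones(len(fl))];co=np.linalg.lstsq(A,fl[:,2],rcond=None)[0]
    print(len(fl),np.median(fl[:,2]),'tilt',co[:2],cv2.minEnclosingCircle(Q[:,None,:2].copy()))
    m=(d<20)&(P[:,2]>172)&(P[:,2]<190);k=P[m].astype(np.float32);print('knob',len(k),np.median(k[:,2]) if len(k) else 0,k[:,:2].mean(0) if len(k) else '')
```

```text
t 22.9 pos [ 519.1 -183.8  274.9] yaw -49.0 rp [-3.1405e+00 -1.0000e-03] F [ 0.81  0.66 -0.33] w 42.4
shift [-0.0004 -0.0797  0.1103] twist 0
3206 159.46404 tilt [-0.00083896  0.00019551] ((579.78173828125, -131.09454345703125), 27.853403091430664)
knob 589 177.42607 [ 579.8168  -131.12985]
222 161.02612 tilt [-0.01781082 -0.00126433] ((580.1009521484375, -131.004638671875), 29.082727432250977)
knob 57 178.7243 [ 582.37354 -131.33253]
147 161.65417 tilt [0.00218475 0.01695603] ((579.4059448242188, -130.6883087158203), 30.031282424926758)
knob 41 178.35161 [ 579.9476   -127.562355]
```

View pics/w17.png

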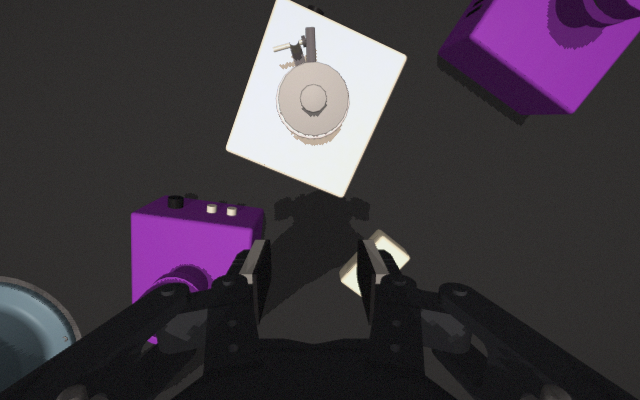

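View pics/c17.png

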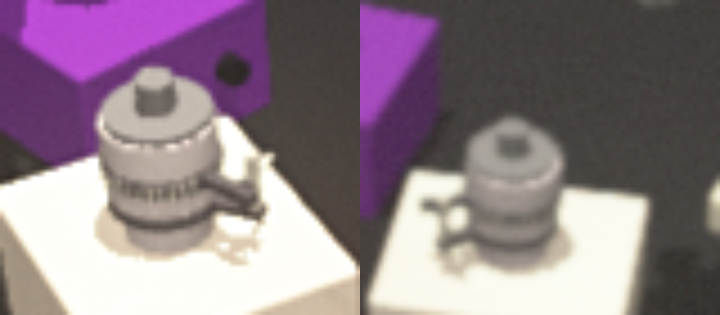

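Run:
```python
from h import *
f=load('w17');cv2.imwrite('pics/c17l.png',cv2.resize(f['img'][15:85,260:345],None,fx=8,fy=8,interpolation=cv2.INTER_CUBIC)[:,:,::-1])
for v in(30,38,44,50): print(ray(f,310.5,v,132.5)[:2]-[579,-131.3])
```

```text
[41.70195296 38.45363347]
[37.17696755 34.54717986]
[33.74626429 31.58542817]
[30.28338212 28.59589619]
```

View pics/c17l.png

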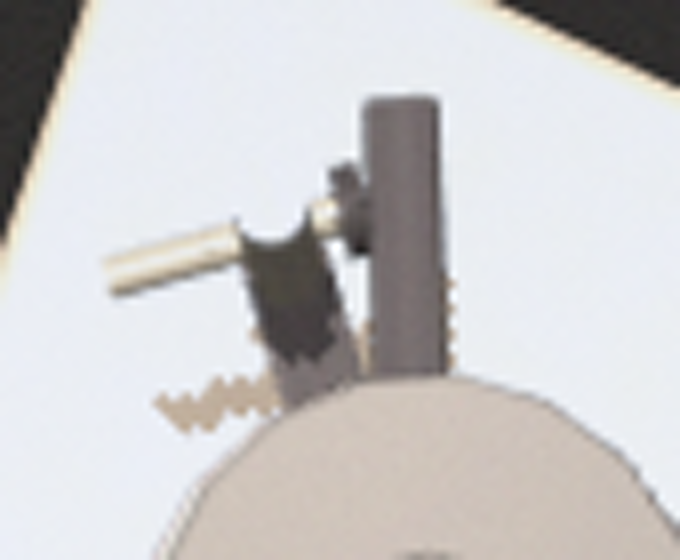

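The enlarged view shows the lever's side touching the pad at crop (365,225), with no gap. The puck sits level on the rim and the arm is clear, so I'm handing in.

```bash
python3 -c "
from h import *
print(arm.sign_off(),arm.state()['time_s'])"
```

```text
the job is handed in; nothing more can be done
the job is handed in; nothing more can be done
```

The job is done and handed in at about 23 s of the 69 s allowed.

- **Iris lever:** I pushed the trailing side of the lever round with the shut fingers until it met the stop screw, about 0.87 rad counter-clockwise by my estimate. I held it there for about 1 s. The wrist sensor showed about 9.3 N across the fingers, with single readings from 8.5 to 10.1 N. Some of that force goes into the ring's friction, so the force on the pad itself was probably 7 to 8 N. The last close-up shows the lever still against the pad. I saw no sign of the post moving, but I did not measure it again afterwards.
- **Puck:** I picked it up by its knob and lowered it gently into the port. It made contact at a tool height of 164.7 mm, against 164.6 mm expected, with about 3 N. After I let go, the scene and side cameras put the top of the flange at 161.0 and 161.7 mm, against 161 mm expected. It was within about 1 mm of the tube axis and level in the wrist view.
- **Disagreement:** The wrist camera put the top of the flange at 159.5 mm. It also read the bare rim 1.7 mm low earlier, so I take this as a calibration offset.
- **Other things on the bench:** I kept clear of the jar, adapter and screwdriver, and the gripper ended clear of everything. I did not check the positions of the jar and screwdriver again at the end.

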